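# Unload the cure carousel through its hatch with the ratchet lever

## Robot

A 6-joint arm with a two-finger parallel gripper is mounted at the origin on a cart in front of the work surface, level with it; the furniture and walls round the work are solid. World frame = base frame: x ahead of the robot, y to its left, z up, the work surface at z = 0. Lengths are in m, angles in rad, forces in N, time in s.
With the tool pointing down it reaches from about 0.35 to 0.8 m from the base axis. Payload 7.3 kg.
Tool frame: the origin (TCP) lies between the finger pads; the fingertips stand 14 mm ahead of it and the grasp point (between the pads) lies 5 mm behind it (robot.tcp_to_tips is the distance from the TCP to the fingertips, in m); y points along the fingers, z is the direction in which the jaws open and shut, and the axes are right-handed (so a half turn about y gives the same grasp; the last joint's range is limited). The gripper opens to 85 mm and grips with 20 to 120 N. Pads are 22 mm wide; open, the fingers measure 114 mm over their backs; the gripper's body (76 mm by 85 mm) begins 54 mm behind the grasp point. The pads swing forward as they close: fully open they stand 13 mm farther back than shut.
Start: joints at [-1.452, 0.342, 1.524, -0, 1.275, -0.146], TCP at [0.137, -0.507, 0.245] pointing down, gripper open.
Joint ranges: [-2.53, 2.53], [-0.77, 2.02], [0.04, 2.7], [-1, 4.14], [0.28, 2.66], [-3.11, 3.11]. Speed limits (rad/s): [2.57, 2.57, 3.14, 3.14, 3.14, 3.14].

## Interface

Orientations are given as [roll, pitch, yaw] about the fixed x, y, z axes, in that order (R = Rz(yaw) Ry(pitch) Rx(roll)).
In Python, from cell import sensors, optics, robot gives the robot as it stands. The module is installed in compiled form; this text tells all that it offers.
- The arm moves only by the shell command python3 -m handwheel 'ROWS' [OPENING] [FORCE]. ROWS is a JSON object of lists of equal length, an entry for each row: "xyz": the shift along the tool's x, y, z in units of 25 mm (1.0 is 25 mm), a list of three; "twist": the turn about the tool's y in units of 8 degrees (1.0 is 8 degrees). In form: {"xyz": [[dx, dy, dz], ...], "twist": [twist, ...]}. A call has 1 to 12 rows; each row shifts and turns the commanded pose from where the row before left it, along the tool's axes as they then stand; what a row does not reach is not made up. A row lasts 1/10 s, in which the tool goes at most 50 mm and 8.59 degrees, less where a joint would pass 70% of its speed; a pose out of reach is approached as far as the arm can. A call is refused whole if a number of a shift passes 1 or a number of a turn 1, either way. A call with a gripper value outside its range is refused whole. OPENING is the opening, from 0 (shut) to 1 (fully open), set as the call begins (- or left out, the last holds). The fingers move at their own pace and stop on an object; FORCE is the grip in N (left out, the last holds). Time passes only in rows, so rows that do not move let the fingers close. It gives the time, the measured TCP pose, the force and the opening at its end, in the units of the state.
- sensors.read_state(): the state, without advancing time (a new reading comes with each control period).
- optics.get_image(name): name is "side" or "top"; returns a dict with "color" (420x560x3 uint8, red, green, blue), "fovy" (degrees; the focal length in pixels is half the picture's height over the tangent of half this angle, whatever the lens; pixels are square), "cx", "cy" (the principal point, pixels), "rvec" (rotation vector, rad) and "tvec" (3), from world to camera coordinates, as OpenCV has them. Camera axes: x right, y down, z forward; pixel columns grow to the right and rows downward; lengths in m; the calibration is good to about 2 mm. A picture is of the moment at which its call begins. There is no depth.
- robot.hand_in(): hands the job in, once; it reports no verdict.
The state is a dict: "time": time; "joint_positions": joint angles; "dq": joint speeds; "tau": joint torques, N m; "tcp_pos": TCP position; "tool_rot": TCP orientation; "force": force on the tool from outside, world axes, zero at the start; "ft_torque": the same for the moment, N m; "width": opening from 0.0 (shut) to 1.0 (fully open).
Only numpy, scipy, OpenCV 4.12 (cv2) and the standard library are available. Lean on these libraries where they do the work, as an engineer would, in place of code of your own. Each camera call takes 0.05 s, during which the arm holds its last target. There are 200 camera calls.

## Task

The bonded carbon struts in the amber cure carousel are finished. Slide the hatch in its cover open, then work the ratchet lever with repeated full strokes - each moves the dial by one tooth - to bring every strut under the hatch in turn, draw it up out of its sleeve and put it in the blue tray; when all the struts that are there lie or stand in the tray, slide the hatch fully shut again. Leave the other things on the table alone.

Things in the scene. Friction and masses are not known exactly. Their poses are not given: they have to be found in the camera images.
- carousel: the cure carousel, fixed: an amber see-through box in an aluminium frame; origin on its dial's vertical axis at table height; own -x is its front (towards the robot, turned by a few degrees at most), +y its left as the robot sees it. Box: x -140 to +108, y -112 to +170 mm, cover's top 144 mm high. A finned lamp head, 36 mm high, stands on the cover at x +37 to +99, y +71 to +153 mm
- dial_axis (a point): where the dial's axis passes through the cover's top face. The steel ratchet wheel, its two brass pawls and the lever's hub stand on the cover here, up to 37 mm high, within 70 mm of the axis, none of it farther forward than carousel x -38 mm
- window (a point): centre of the opening under the hatch, at the cover's top face (144 mm above the table), 85 mm in front of the dial's axis: straight above a sleeve that is under the hatch. The opening is 82 mm along the carousel's x by 106 mm along its y, 6 mm thick, between the hatch's rails (12 mm high). Struts come out only here
- hatch (a joint): travel of the hatch, m: 0 shut, 0.110 at its open stop; it slides along the carousel's own +y to open, with about 1.5 N of friction, and stays where it is left. It may start up to 0.02 ajar. The hatch is an orange see-through plate, 87 x 112 x 5 mm, between two aluminium rails on the cover
- hatch_knob (a point): point on the axis of the hatch's upright black knob: a cylinder 18 mm across from 7 mm below to 13 mm above this point; below that a thinner neck and a 25 mm foot down to the hatch plate, whose top is 21 mm below this point
- lever (a joint): swing of the blue ratchet lever, rad: 0 at rest, 0.628 (36 degrees) at its stop. It turns about the dial's axis, clockwise from above: its handle, at the carousel's right, is drawn towards the robot. A spring takes it back to 0 when let go (1 to 2 N at the handle; 4 to 5 N while it drives the dial)
- lever_grip (a point): point on the axis of the lever's upright red handle, 50 mm above the lever's bar; the handle is 21 to 24 mm across and stands from 40 mm below to 37 mm above this point, 165 mm from the dial's axis. Its direction from the axis is 72 degrees clockwise (from above) of the carousel's +x at rest, 108 degrees at the stop
- dial (a joint): how far the dial has advanced, rad, clockwise from above; 0 at the start. A full lever stroke moves it one tooth of its 12-tooth ratchet, 0.524 rad (30 degrees); the return moves nothing, and a second pawl and friction hold it. A stroke under about 0.6 rad leaves it short of the tooth; the next full one puts that right
- pocket (a point): one of the dial's six white sleeves (all alike, 60 degrees apart, on a circle of 85 mm radius, 27.5 mm bore, 45 mm deep): centre of its inner floor, 24 mm above the table. This one stands empty under the hatch at the start and turns with the dial
- tray_floor (a point): centre of the inner floor, 5 mm above the table, of the loose blue open tray: outside 115 (its x) by 150 mm (its y), 75 mm high, walls 4 mm; 0.45 kg
- cup (a point): middle of a standing clear mixing cup with a stick, 66 x 66 x 85 mm, a loose bystander
- clamp (a point): middle of a lying orange spring clamp, 52 x 110 x 19 mm, a loose bystander
- bench_vice: the blue bench vice, fixed, 0.12 m high, at the carousel's right. Beyond it, off the table, a flood lamp stands on a tripod (fixed): its pole rises at x 0.755, y -0.215 m, its head fills x 0.60 to 0.75, y -0.34 to -0.12, z 0.43 to 0.62 m: swing the arm clear of it
- strut1_mid (a point): centre of strut 1: black carbon tube with a bonded aluminium sleeve at each end, a round bar 110 mm long, 24 mm across over its end 26 mm and 20 mm between, axis = own z, 0.09 kg. In the carousel it stands loosely in a sleeve of the dial, foot 24 mm and top 134 mm above the table. Some struts are absent in each run; none is under the hatch at the start
- strut1: the same strut 1: centre of its foot
- strut2_mid (a point): centre of strut 2: black carbon tube with a bonded aluminium sleeve at each end, a round bar 110 mm long, 24 mm across over its end 26 mm and 20 mm between, axis = own z, 0.09 kg. In the carousel it stands loosely in a sleeve of the dial, foot 24 mm and top 134 mm above the table. Some struts are absent in each run; none is under the hatch at the start
- strut2: the same strut 2: centre of its foot
- strut3_mid (a point): centre of strut 3: black carbon tube with a bonded aluminium sleeve at each end, a round bar 110 mm long, 24 mm across over its end 26 mm and 20 mm between, axis = own z, 0.09 kg. In the carousel it stands loosely in a sleeve of the dial, foot 24 mm and top 134 mm above the table. Some struts are absent in each run; none is under the hatch at the start
- strut3: the same strut 3: centre of its foot
- strut4_mid (a point): centre of strut 4: black carbon tube with a bonded aluminium sleeve at each end, a round bar 110 mm long, 24 mm across over its end 26 mm and 20 mm between, axis = own z, 0.09 kg. In the carousel it stands loosely in a sleeve of the dial, foot 24 mm and top 134 mm above the table. Some struts are absent in each run; none is under the hatch at the start
- strut4: the same strut 4: centre of its foot
- strut5_mid (a point): centre of strut 5: black carbon tube with a bonded aluminium sleeve at each end, a round bar 110 mm long, 24 mm across over its end 26 mm and 20 mm between, axis = own z, 0.09 kg. In the carousel it stands loosely in a sleeve of the dial, foot 24 mm and top 134 mm above the table. Some struts are absent in each run; none is under the hatch at the start
- strut5: the same strut 5: centre of its foot

How it is judged:
On the way, in this order (a step that is already met when the one before it is completed fails the run):
1. the hatch has been slid open (value of joint hatch above 0.09 m), for 0.2 s.
2. every strut that was in the carousel is in the tray (x of strut1_mid in the frame of tray_floor between -0.051 and 0.051 m and y of strut1_mid in the frame of tray_floor between -0.069 and 0.069 m and z of strut1_mid in the frame of tray_floor between 0 and 0.062 m and x of strut2_mid in the frame of tray_floor between -0.051 and 0.051 m and y of strut2_mid in the frame of tray_floor between -0.069 and 0.069 m and z of strut2_mid in the frame of tray_floor between 0 and 0.062 m and x of strut3_mid in the frame of tray_floor between -0.051 and 0.051 m and y of strut3_mid in the frame of tray_floor between -0.069 and 0.069 m and z of strut3_mid in the frame of tray_floor between 0 and 0.062 m and x of strut4_mid in the frame of tray_floor between -0.051 and 0.051 m and y of strut4_mid in the frame of tray_floor between -0.069 and 0.069 m and z of strut4_mid in the frame of tray_floor between 0 and 0.062 m and x of strut5_mid in the frame of tray_floor between -0.051 and 0.051 m and y of strut5_mid in the frame of tray_floor between -0.069 and 0.069 m and z of strut5_mid in the frame of tray_floor between 0 and 0.062 m), for 0.2 s.
At the end, for the whole second after the job is handed in: every strut that was in the carousel is at rest in the tray, standing or lying (its centre inside the tray's walls and no more than 62 mm above the tray's floor), the tray stands flat on the table, and the hatch is shut to within 6 mm (all of step 2 and linear speed of each of strut1, strut2, strut3, strut4, strut5 below 0.03 m/s and value of joint hatch below 0.006 m and height (world z) of tray_floor above -0.01 m and angle between tray_floor's own z axis and vertical below 0.1 rad); the robot touches nothing.
It fails at once if the mixing cup or the orange clamp is moved by more than 30 mm (distance of any of cup, clamp from where it was at the start of the episode above 0.03 m).
It fails at once if a strut falls off the table (height (world z) of any of strut1_mid, strut2_mid, strut3_mid, strut4_mid, strut5_mid below -0.05 m).
Of strut1, strut2, strut3, strut4, strut5 only 2 to 4 are there at a start; the rules pass over those that are not, and their reading is None.
At some moment in a run one of tray may be knocked a few centimetres aside while the robot is not near it.
Once in a run the grip may slacken for a moment while it holds something.
It also fails if it takes over 210 s, if anything falls off the work surface, if the arm or the gripper's body presses on something with over 40 N, if the wrist force passes 120 N, or if a joint passes its speed limit or range.

## Working session

There is one attempt and no reset: what is moved stays moved. The work goes in short steps, Python scripts to look and compute and a shell command to move; the robot and the scene stay as the last step left them, time stands still between calls to the robot, and variables do not carry over. Pictures are saved under pics/ and viewed, about 12 in all and at most 16, crops included, and the job is handed in when it is done.

```bash
mkdir -p pics; cat > h.py <<'E'
import numpy as np, cv2
from cell import sensors, optics, robot
def cam(n):
    d=optics.get_image(n); R,_=cv2.Rodrigues(np.array(d["rvec"],float)); t=np.array(d["tvec"],float).reshape(3)
    f=d["color"].shape[0]/2/np.tan(np.radians(d["fovy"])/2)
    return dict(im=d["color"],R=R,t=t,f=f,c=(d["cx"],d["cy"]),o=-R.T@t)
def ray(c,u,v):
    r=c["R"].T@np.array([(u-c["c"][0])/c["f"],(v-c["c"][1])/c["f"],1]); return r/np.linalg.norm(r)
def onz(c,u,v,z):
    r=ray(c,u,v); return c["o"]+r*(z-c["o"][2])/r[2]
def tri(c1,p1,c2,p2):
    A=[];b=[]
    for c,p in((c1,p1),(c2,p2)):
        r=ray(c,*p);M=np.eye(3)-np.outer(r,r);A.append(M);b.append(M@c["o"])
    x=np.linalg.lstsq(np.vstack(A),np.hstack(b),rcond=None)[0]
    return x,proj(c1,x)-p1,proj(c2,x)-p2
def proj(c,x):
    q=c["R"]@np.asarray(x,float)+c["t"]; return np.array([q[0]/q[2]*c["f"]+c["c"][0],q[1]/q[2]*c["f"]+c["c"][1]])
def save(c,name,crop=None,s=1.4):
    im=c["im"]; 
    if crop: x0,y0,x1,y1=crop; im=im[y0:y1,x0:x1]
    cv2.imwrite("pics/"+name,cv2.resize(im[:,:,::-1],None,fx=s,fy=s,interpolation=cv2.INTER_CUBIC))
E
python3 - <<'E'
from h import *
np.set_printoptions(precision=4,suppress=True)
for n in("top","side"):
    c=cam(n); save(c,n+"0.png"); print(n,c["o"],c["f"],c["c"],c["R"])
print(sensors.read_state())
E
```

```text
top [-0.0462  0.3618  0.9046] 486.8657517682291 (274.25428373639886, 209.53311093674756) [[-0.341  -0.9401  0.0021]
 [-0.744   0.2685 -0.6118]
 [ 0.5746 -0.2102 -0.791 ]]
side [0.7484 0.6925 0.8027] 467.77621603148924 (288.3030908948971, 215.85579041236605) [[-0.9161  0.4008 -0.0087]
 [ 0.301   0.6733 -0.6753]
 [-0.2648 -0.6213 -0.7375]]
{'time': 0.1, 'joint_positions': array([-1.452 ,  0.3426,  1.5249,  0.    ,  1.2754, -0.146 ]), 'dq': array([-0.0002, -0.0016, -0.0032, -0.0018,  0.0016, -0.    ]), 'tau': array([  0.001 , -43.445 , -24.649 ,  -0.0002,   0.0047,   0.    ]), 'tcp_pos': array([ 0.1374, -0.5064,  0.2447]), 'tool_rot': array([-1.5721,  0.0002, -2.8768]), 'force': array([-0.5353,  0.1439, -0.4671]), 'ft_torque': array([-0.0193,  0.0165, -0.0288]), 'width': 1.0029533276800529}
```

View pics/top0.png

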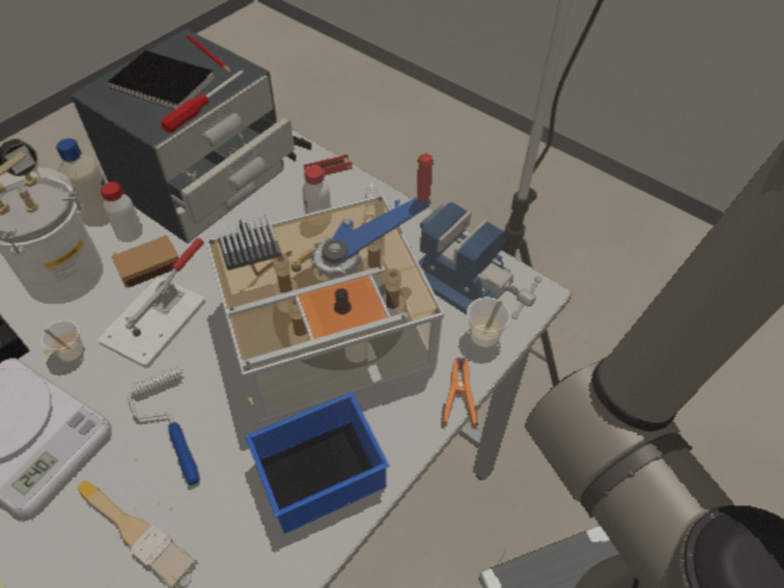

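View pics/side0.png

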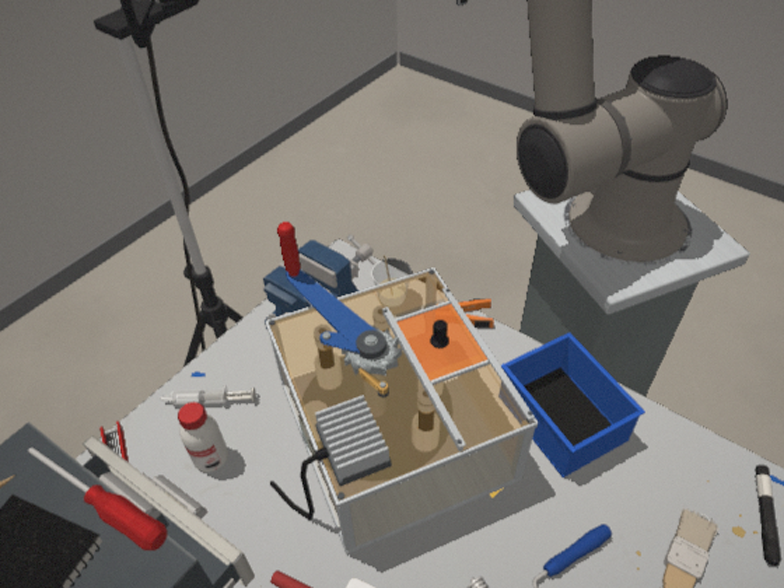

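The views show the carousel, with the knob at about (343,300) in the top picture and (440,333) in the side one. The red handle is at (425,178) and (288,248), and the blue tray is in front and to the left. Next I measure by colour.

```bash
python3 - <<'E'
from h import *
np.set_printoptions(precision=4,suppress=True)
T=cam("top");S=cam("side")
# box corners at z .144: local (FL,FR,BR,BL)
loc=np.array([[-.140,.170],[-.140,-.112],[.108,-.112],[.108,.170]])
px={"T":[(243,366),(440,313),(387,207),(210,241)],"S":[(533,424),(433,270),(268,320),(340,497)]}
for k,c in(("T",T),("S",S)):
    W=np.array([onz(c,u/1.4,v/1.4,.144)[:2] for u,v in px[k]])
    A,B=loc-loc.mean(0),W-W.mean(0)
    th=np.arctan2((A[:,0]*B[:,1]-A[:,1]*B[:,0]).sum(),(A*B).sum());R=np.array([[np.cos(th),-np.sin(th)],[np.sin(th),np.cos(th)]])
    o=W.mean(0)-R@loc.mean(0); print(k,"th",np.degrees(th),"o",o,"res",(W-o-loc@R.T).round(4).tolist())
def comp(c,lo,hi,box):
    h=cv2.cvtColor(c["im"],cv2.COLOR_RGB2HSV); m=cv2.inRange(h,lo,hi); z=np.zeros_like(m); x0,y0,x1,y1=[int(a/1.4) for a in box]; z[y0:y1,x0:x1]=m[y0:y1,x0:x1]
    cs,_=cv2.findContours(z,cv2.RETR_EXTERNAL,cv2.CHAIN_APPROX_NONE); return max(cs,key=cv2.contourArea)[:,0,:]
# handle: red
def ends(p):
    i=p[:,1].argmin();t=p[p[:,1]<=p[:,1].min()+3].mean(0);b=p[p[:,1]>=p[:,1].max()-3].mean(0);return t,b,p.mean(0)
ht=ends(comp(T,(0,120,60),(8,255,255),(405,140,445,215)));hs=ends(comp(S,(0,120,60),(8,255,255),(270,215,305,282)))
for a,b in zip(ht,hs): print("handle",a*1.4,b*1.4,tri(T,a,S,b))
kt=ends(comp(T,(0,0,0),(179,255,60),(328,283,358,318)));ks=ends(comp(S,(0,0,0),(179,255,60),(425,315,455,352)))
for a,b in zip(kt,ks): print("knob",a*1.4,b*1.4,tri(T,a,S,b))
# tray outer rim z~.075
for k,c,box in(("T",T,(240,390,395,530)),("S",S,(495,325,650,480))):
    p=comp(c,(105,120,40),(125,255,255),box); q=cv2.approxPolyDP(cv2.convexHull(p.reshape(-1,1,2)),4,True)[:,0]
    print("tray",k,[( (u*1.4).round().tolist(),onz(c,*u,.075)[:2].round(3).tolist()) for u in q.astype(float)])
    save(c,f"crop{k}.png",(140,130,330,280) if k=="T" else (180,185,390,355),4 if k=="T" else 3.7)
E
```

```text
T th -2.091244110924949 o [0.5792 0.2054] res [[0.0106, -0.0072], [0.0126, 0.0], [-0.0179, 0.0075], [-0.0053, -0.0003]]
S th -0.5552786109801162 o [0.5852 0.2047] res [[0.0047, -0.001], [0.0045, 0.0036], [-0.0021, 0.0017], [-0.0071, -0.0042]]
handle [424.7833 155.5167] [285.0167 224.    ] (array([0.6364, 0.0507, 0.2589]), array([ 0.1351, -0.2448]), array([0.1915, 0.2483]))
handle [422.275 198.1  ] [292.88 272.72] (array([0.6381, 0.0499, 0.1724]), array([-0.0217,  0.0355]), array([-0.0292, -0.0359]))
handle [423.8694 175.8361] [288.5181 247.8169] (array([0.6377, 0.0498, 0.2182]), array([-0.002 ,  0.0035]), array([-0.0028, -0.0035]))
knob [341.0167 297.2667] [439.6    322.3818] (array([0.4964, 0.222 , 0.1798]), array([ 1.2793, -1.6266]), array([1.5405, 1.6035]))
knob [341.6    310.2909] [438.5733 344.4933] (array([0.4997, 0.2239, 0.1429]), array([ 0.3033, -0.3719]), array([0.3588, 0.3728]))
knob [341.4303 303.5879] [439.075 334.25 ] (array([0.4985, 0.223 , 0.1609]), array([ 0.6247, -0.778 ]), array([0.7442, 0.7751]))
tray T [([350.0, 392.0], [0.41, 0.244]), ([386.0, 463.0], [0.295, 0.233]), ([384.0, 484.0], [0.269, 0.246]), ([283.0, 528.0], [0.26, 0.38]), ([245.0, 437.0], [0.393, 0.396])]
tray S [([570.0, 333.0], [0.293, 0.233]), ([643.0, 412.0], [0.28, 0.383]), ([627.0, 440.0], [0.324, 0.409]), ([563.0, 476.0], [0.426, 0.419]), ([533.0, 440.0], [0.432, 0.362]), ([501.0, 365.0], [0.411, 0.243])]
```

View pics/cropT.png

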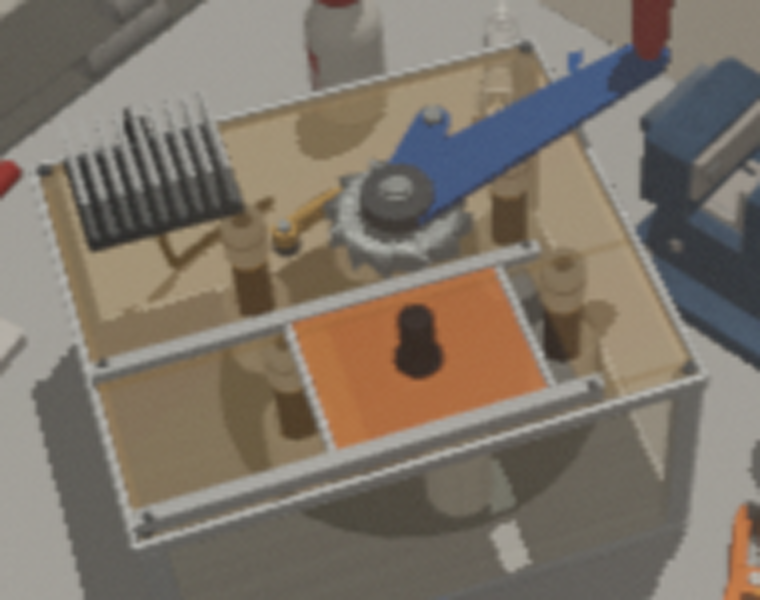

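View pics/cropS.png

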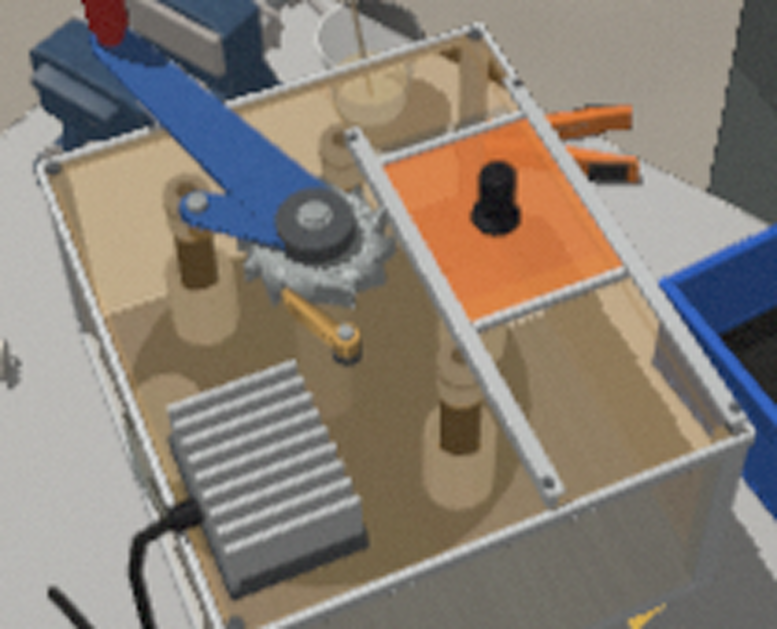

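The crops show four struts: top crop at (247,225), (285,355), (508,170) and (562,265). The hub is at (397,190), and the hatch is slightly ajar. I'll triangulate the corners and strut tops.

```bash
cat > m.py <<'E'
from h import *
np.set_printoptions(precision=4,suppress=True)
T=cam("top");S=cam("side")
t=lambda u,v:np.array([140+u/4,130+v/4]); s=lambda u,v:np.array([180+u/3.7,185+v/3.7])
loc=np.array([[-.140,.170],[-.140,-.112],[.108,-.112]])
W=[]
for n,a,b in(("FL",t(138,545),s(752,433)),("FR",t(705,375),s(480,25)),("BR",t(533,42),s(40,165)),("hubtop",t(397,188),s(316,215)),("knobtop",t(417,315),s(497,170)),
   ("sA",t(246,222),s(460,358)),("sR",t(564,262),s(342,140)),("sBR",t(510,170),s(188,192))):
    x,e1,e2=tri(T,a,S,b); print(n,x,e1,e2); W.append(x[:2])
W3=np.array(W[:3]);A,B=loc-loc.mean(0),W3-W3.mean(0)
th=np.arctan2((A[:,0]*B[:,1]-A[:,1]*B[:,0]).sum(),(A*B).sum());R=np.array([[np.cos(th),-np.sin(th)],[np.sin(th),np.cos(th)]])
o=W3.mean(0)-R@loc.mean(0);print("th",np.degrees(th),"o",o,(W3-o-loc@R.T).round(4).tolist())
for k,p in(("sA",t(246,222)),("sB",t(285,355)),("sR",t(564,262)),("sBR",t(510,170))):
    l=R.T@(onz(T,*p,.134)[:2]-o); print(k,l,np.hypot(*l),np.degrees(np.arctan2(l[1],-l[0])))
h=R.T@(np.array([.6377,.0498])-o);print("handle",h,np.hypot(*h),np.degrees(np.arctan2(h[1],h[0])))
for n,w in(("hub",W[3]),("knob",W[4])): print(n,R.T@(w-o))
E
python3 m.py
```

```text
FL [0.4463 0.3742 0.1425] [-0.1618  0.1546] [-0.1877 -0.1668]
FR [0.4463 0.095  0.1437] [ 0.0184 -0.0251] [0.0199 0.0225]
BR [0.6913 0.0945 0.1423] [ 0.1551 -0.2471] [0.2244 0.2648]
hubtop [0.5847 0.2058 0.1748] [-0.0551  0.0739] [-0.0712 -0.0792]
knobtop [0.4988 0.2221 0.1832] [ 0.079  -0.0992] [0.0938 0.0994]
sA [0.5651 0.2977 0.189 ] [-5.5646  6.0932] [-6.6651 -7.3822]
sR [0.5431 0.132  0.1332] [-0.1827  0.2513] [-0.2195 -0.2489]
sBR [0.6244 0.1299 0.1234] [ 1.0123 -1.4844] [1.3614 1.5395]
th -0.0772309052400333 o [0.5853 0.2058] [[0.0007, -0.0018], [0.0011, 0.001], [-0.0019, 0.0008]]
sA [0.0389 0.072 ] 0.08178375553360148 118.36771190737869
sB [-0.0513  0.0757] 0.09149439289221593 55.87374609415834
sR [-0.0422 -0.0743] 0.08545084832594262 -60.37145342569557
sBR [ 0.0267 -0.0693] 0.074234113097378 -111.11472503910565
handle [ 0.0526 -0.156 ] 0.1645871231780342 -71.37329960712627
hub [-0.0006 -0.0001]
knob [-0.0866  0.0162]
```

Carousel origin is (0.585, 0.206) with yaw about 0. The corner heights (0.1425 m) and handle radius (0.1646 m) agree with the text. The knob is at local y 0.016, so the hatch is about 16 mm ajar. The struts are at ±60° and ±120°. Moving now.

```bash
cat > go.py <<'E'
import sys; from h import *
from scipy.spatial.transform import Rotation as Ro
s=sensors.read_state(); a=list(map(float,sys.argv[1:]))
p=np.array(s["tcp_pos"]);R=Ro.from_euler("xyz",s["tool_rot"])
for i in range(0,len(a),3):
    q=np.array(a[i:i+3]); u=R.inv().apply(q-p)/.025; print("units",u.round(2),"rows",np.ceil(abs(u).max()-1e-3)); p=q
print("t %.1f"%s["time"],np.array(s["tcp_pos"]).round(4),"yaw %.4f"%s["tool_rot"][2],"F",np.array(s["force"]).round(1),"w %.3f"%s["width"])
E
python3 -m handwheel '{"xyz":[[0,-1,0],[0,-1,0],[-0.72,0,-0.92],[-0.72,0,-0.92],[-0.72,0,-0.92],[-0.72,0,-0.92],[-0.72,0,-0.92],[-0.72,0,-0.92],[-0.72,0,-0.92],[-0.72,0,-0.92],[-0.72,0,-0.92],[0,0,0]],"twist":[0.95,0.95,0,0,0,0,0,0,0,0,0,0]}' 0.5 40; python3 go.py .42 0 .27 .4985 .2225 .23
```

```text
time: 1.5
tcp_pos: [0.3008, -0.2976, 0.2955]
tool_rot: [-1.571, 0.001, -3.139]
force: [-0.0, -0.1, -0.5]
width: 0.497
units [ -4.8    1.03 -11.89] rows 12.0
units [-3.16  1.61 -8.89] rows 9.0
t 1.5 [ 0.3008 -0.2976  0.2955] yaw -3.1388 F [-0.  -0.1 -0.5] w 0.497
```

```bash
python3 -m handwheel '{"xyz":[[-0.4,0.08,-0.99],[-0.4,0.08,-0.99],[-0.4,0.08,-0.99],[-0.4,0.08,-0.99],[-0.4,0.08,-0.99],[-0.4,0.08,-0.99],[-0.4,0.08,-0.99],[-0.4,0.08,-0.99],[-0.4,0.08,-0.99],[-0.4,0.08,-0.99],[-0.4,0.08,-0.99],[-0.4,0.08,-0.99]],"twist":[0,0,0,0,0,0,0,0,0,0,0,0]}' && python3 -m handwheel '{"xyz":[[-0.35,0.18,-0.99],[-0.35,0.18,-0.99],[-0.35,0.18,-0.99],[-0.35,0.18,-0.99],[-0.35,0.18,-0.99],[-0.35,0.18,-0.99],[-0.35,0.18,-0.99],[-0.35,0.18,-0.99],[-0.35,0.18,-0.99],[0,0,0],[0,0,0]],"twist":[0,0,0,0,0,0,0,0,0,0,0]}'; python3 go.py .4985 .2225 .173
```

```text
time: 2.7
tcp_pos: [0.4201, -0.0024, 0.2712]
tool_rot: [-1.57, 0.0, 3.141]
force: [0.9, -0.4, 0.1]
width: 0.497
time: 3.8
tcp_pos: [0.4986, 0.2194, 0.2303]
tool_rot: [-1.57, -0.001, -3.141]
force: [0.6, -0.6, -0.5]
width: 0.499
units [ 0.    2.29 -0.13] rows 3.0
t 3.8 [0.4986 0.2194 0.2303] yaw -3.1414 F [ 0.6 -0.6 -0.5] w 0.499
```

```bash
python3 -m handwheel '{"xyz":[[0,0.8,-0.13],[0,0.8,0],[0,0.7,0],[0,0,0],[0,0,0]],"twist":[0,0,0,0,0]}' && python3 -m handwheel '{"xyz":[[0,0,0],[0,0,0],[0,0,0],[0,0,0],[0,0,0]],"twist":[0,0,0,0,0]}' 0.1 25 && python3 -m handwheel '{"xyz":[[0,0,-0.7],[0,0,-0.7],[0,0,-0.7],[0,0,-0.7],[0,0,-0.7],[0,0,-0.3],[0,0,0],[0,0,0]],"twist":[0,0,0,0,0,0,0,0]}'
```

```text
time: 4.3
tcp_pos: [0.4988, 0.2222, 0.1739]
tool_rot: [-1.571, 0.0, 3.14]
force: [0.0, 0.4, -0.4]
width: 0.504
time: 4.8
tcp_pos: [0.4992, 0.2231, 0.1745]
tool_rot: [-1.571, 0.002, 3.141]
force: [-0.7, -1.2, 5.3]
width: 0.204
time: 5.6
tcp_pos: [0.4991, 0.3165, 0.1746]
tool_rot: [-1.568, 0.001, 3.141]
force: [-1.5, -8.3, 8.4]
width: 0.206
```

```bash
python3 -m handwheel '{"xyz":[[0,0,0],[0,0,0],[0,-1,0],[0,-1,0],[0,-1,0],[0,-1,0],[0,-1,0],[0,-0.8,0],[0,0,0]],"twist":[0,0,0,0,0,0,0,0,0]}' 0.5; python3 go.py .672 .045 .32 .672 .045 .216; python3 - <<'E'
from h import *
c=cam("top"); save(c,"open.png",(100,100,400,325),2.5)
E
```

```text
time: 6.5
tcp_pos: [0.4994, 0.3189, 0.3212]
tool_rot: [-1.574, 0.005, 3.142]
force: [-0.0, -0.2, -0.2]
width: 0.497
units [-6.91  0.05 10.96] rows 11.0
units [0.02 4.16 0.01] rows 5.0
t 6.5 [0.4994 0.3189 0.3212] yaw 3.1415 F [-0.  -0.2 -0.2] w 0.497
```

View pics/open.png

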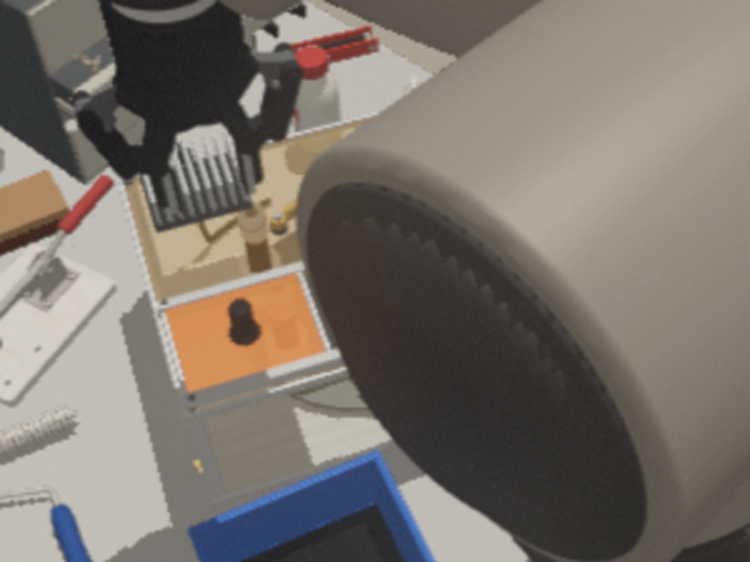

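The hatch is open: plate at the left end, knob at (241,318). Next, the lever.

```bash
python3 -m handwheel '{"xyz":[[-0.63,0,1],[-0.63,0,1],[-0.63,0,1],[-0.63,0,1],[-0.63,0,1],[-0.63,0,1],[-0.63,0,1],[-0.63,0,1],[-0.63,0,1],[-0.63,0,1],[-0.6,0,0.96],[0,0,0]],"twist":[0,0,0,0,0,0,0,0,0,0,0,0]}' 0 && python3 -m handwheel '{"xyz":[[0,0.9,0],[0,0.9,0],[0,0.9,0],[0,0.9,0],[0,0.55,0],[0,0,0]],"twist":[0,0,0,0,0,0]}'; python3 go.py .66 .045 .216 .557 .045 .216
```

```text
time: 7.75
tcp_pos: [0.6718, 0.0407, 0.315]
tool_rot: [-1.57, -0.004, 3.137]
force: [-0.4, -0.0, 0.3]
width: -0.003
time: 8.35
tcp_pos: [0.6689, 0.045, 0.2106]
tool_rot: [-1.571, -0.007, -3.141]
force: [-0.7, 0.1, -0.4]
width: -0.005
units [ 0.36 -0.22  0.  ] rows 1.0
units [ 4.12  0.03 -0.  ] rows 5.0
t 8.3 [0.6689 0.045  0.2106] yaw -3.1414 F [-0.7  0.1 -0.4] w -0.005
```

```bash
python3 -m handwheel '{"xyz":[[0.6,0,0],[0.9,0,0],[0.9,0,0],[0.9,0,0],[0.9,0,0],[0.1,0,0],[0,0,0],[0,0,0]],"twist":[0,0,0,0,0,0,0,0]}'; python3 -m handwheel '{"xyz":[[0.1,0,0],[0,0,0]],"twist":[0,0]}';python3 -m handwheel '{"xyz":[[0.1,0,0],[0,0,0]],"twist":[0,0]}'
```

```text
time: 9.15
tcp_pos: [0.5645, 0.0441, 0.215]
tool_rot: [-1.57, 0.002, 3.141]
force: [2.0, 0.9, 1.1]
width: 0.004
time: 9.35
tcp_pos: [0.5616, 0.044, 0.2144]
tool_rot: [-1.571, 0.001, 3.141]
force: [4.5, 0.4, 1.5]
width: -0.003
time: 9.55
tcp_pos: [0.5596, 0.044, 0.2145]
tool_rot: [-1.571, 0.003, 3.141]
force: [7.5, 1.8, -1.2]
width: -0.004
```

```bash
python3 -m handwheel '{"xyz":[[0.1,0,0],[0,0,0]],"twist":[0,0]}';python3 -m handwheel '{"xyz":[[0.1,0,0],[0,0,0]],"twist":[0,0]}';python3 -m handwheel '{"xyz":[[0.1,0,0],[0,0,0]],"twist":[0,0]}'
```

```text
time: 9.75
tcp_pos: [0.5588, 0.0439, 0.215]
tool_rot: [-1.571, 0.007, 3.141]
force: [13.4, 0.8, -1.1]
width: -0.001
time: 9.95
tcp_pos: [0.558, 0.044, 0.2153]
tool_rot: [-1.571, 0.011, 3.14]
force: [20.2, 2.7, -4.5]
width: 0.005
time: 10.15
tcp_pos: [0.5571, 0.0442, 0.2154]
tool_rot: [-1.572, 0.015, 3.14]
force: [27.1, 4.0, -8.5]
width: -0.001
```

```bash
python3 -m handwheel '{"xyz":[[-0.96,0,0],[-0.96,0,0],[-0.96,0,0],[-0.96,0,0],[-0.96,0,0],[0,0,0],[0,0,0],[0,0,0]],"twist":[0,0,0,0,0,0,0,0]}' && python3 -m handwheel '{"xyz":[[0.7,0,0],[0.8,0,0],[0.8,0,0],[0.8,0,0],[0.8,0,0],[0.5,0,0],[0.25,0,0],[0,0,0],[0,0,0]],"twist":[0,0,0,0,0,0,0,0,0]}'
```

```text
time: 10.95
tcp_pos: [0.6699, 0.044, 0.2141]
tool_rot: [-1.571, -0.002, 3.141]
force: [-0.4, -0.2, 1.0]
width: 0.001
time: 11.85
tcp_pos: [0.5585, 0.0431, 0.2172]
tool_rot: [-1.569, 0.013, 3.14]
force: [15.8, -3.6, 2.3]
width: -0.001
```

```bash
python3 -m handwheel '{"xyz":[[-0.96,0,0],[-0.96,0,0],[-0.96,0,0],[-0.96,0,0],[-0.85,0,0],[0,-0.9,0],[0,-0.9,0],[0,-0.9,0],[0,-0.9,0],[0,-0.5,0]],"twist":[0,0,0,0,0,0,0,0,0,0]}' && python3 -m handwheel '{"xyz":[[0.9,0,-0.83],[0.9,0,-0.83],[0.9,0,-0.83],[0.9,0,-0.83],[0.9,0,-0.83],[0.9,0,-0.83],[0.9,0,-0.83],[0.6,0.3,-0.5],[0,0.3,0],[0,0,0]],"twist":[0,0,0,0,0,0,0,0,0,0]}' 0.55; python3 - <<'E'
from h import *
c=cam("side"); save(c,"s1.png",(160,100,480,360),2.4)
E
python3 go.py .5 .206 .12
```

```text
time: 12.85
tcp_pos: [0.6714, 0.044, 0.3198]
tool_rot: [-1.57, 0.003, 3.141]
force: [0.1, 0.6, -0.4]
width: -0.0
time: 13.85
tcp_pos: [0.4986, 0.2015, 0.3014]
tool_rot: [-1.57, -0.001, -3.141]
force: [0.2, -0.0, 1.1]
width: 0.546
units [-0.03  7.27 -0.19] rows 8.0
t 13.9 [0.4994 0.2013 0.3018] yaw 3.1410 F [-0.1 -1.3 -0. ] w 0.547
```

View pics/s1.png

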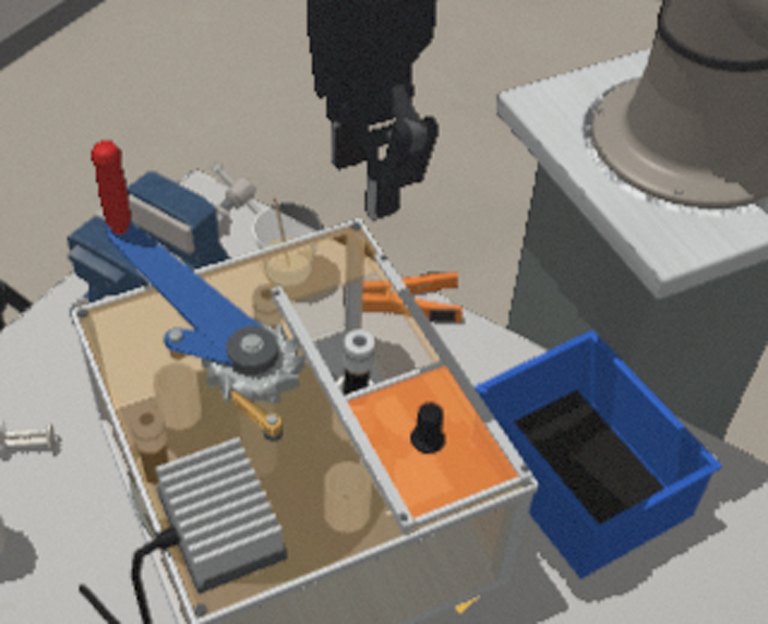

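The first strut stands under the open hatch, top at (359,342). The tray is unmoved.

```bash
cat > chk.py <<'E'
from h import *
S=cam("side")
# strut top in window (bright aluminium ring) and tray rim corners
im=cv2.cvtColor(S["im"],cv2.COLOR_RGB2HSV)
for n,x in(("win",[.5,.206,.134]),): print(n,proj(S,x))
m=cv2.inRange(im,(105,120,40),(125,255,255)); m[:, :355]=0; m[:225]=0
c=max(cv2.findContours(m,cv2.RETR_EXTERNAL,cv2.CHAIN_APPROX_NONE)[0],key=cv2.contourArea)
q=cv2.approxPolyDP(cv2.convexHull(c),4,True)[:,0].astype(float)
for u in q: print("tray",u,onz(S,*u,.075)[:2].round(4))
E
python3 chk.py; python3 -c "
from h import *
S=cam('side');print(onz(S,160+359/2.4,100+342/2.4,.134))"
```

```text
win [309.13783221 242.59042434]
tray [407. 238.] [0.2929 0.2326]
tray [460. 294.] [0.2788 0.3841]
tray [448. 314.] [0.324  0.4094]
tray [402. 340.] [0.4256 0.4192]
tray [381. 314.] [0.4318 0.3616]
tray [358. 261.] [0.4114 0.243 ]
[0.49915928 0.20614001 0.134     ]
```

```bash
python3 -m handwheel '{"xyz":[[0,0.9,-0.19],[0,0.9,0],[0,0.9,0],[0,0.9,0],[0,0.9,0],[0,0.9,0],[0,0.9,0],[0,0.8,0],[0,0.1,0],[0,0,0]],"twist":[0,0,0,0,0,0,0,0,0,0]}' && python3 -m handwheel '{"xyz":[[0,0,0],[0,0,0],[0,0,0],[0,0,0],[0,0,0]],"twist":[0,0,0,0,0]}' 0.15 60 && python3 -m handwheel '{"xyz":[[0,-0.7,0],[0,-0.9,0],[0,-0.9,0],[0,-0.9,0],[0,-0.9,0],[0,-0.9,0],[0,-0.9,0],[0,-0.7,0],[0,-0.2,0],[0,0,0]],"twist":[0,0,0,0,0,0,0,0,0,0]}'; python3 go.py .374 .280 .29 
```

```text
time: 15.0
tcp_pos: [0.5, 0.2061, 0.122]
tool_rot: [-1.57, -0.001, 3.14]
force: [0.0, 0.3, -0.1]
width: 0.549
time: 15.5
tcp_pos: [0.5004, 0.2065, 0.1234]
tool_rot: [-1.571, 0.003, 3.141]
force: [-0.7, -1.4, 6.2]
width: 0.255
time: 16.5
tcp_pos: [0.4995, 0.2068, 0.2974]
tool_rot: [-1.571, 0.001, 3.141]
force: [0.0, -0.8, -1.1]
width: 0.261
units [ 5.02  0.29 -2.93] rows 6.0
t 16.5 [0.4995 0.2068 0.2974] yaw 3.1412 F [ 0.  -0.8 -1.1] w 0.261
```

```bash
python3 chk.py | tail -6; python3 -m handwheel '{"xyz":[[0.5,0,-0.5],[0.95,0,-0.99],[0.95,0,-0.99],[0.95,0,-0.99],[0.95,0,-0.99],[0.7,0,-0.8],[0.26,0,-0.5],[0,0,0],[0,0,0]],"twist":[0,0,0,0,0,0,0,0,0]}'; python3 go.py .368 .350 .106
```

```text
tray [407. 238.] [0.2929 0.2326]
tray [460. 294.] [0.2788 0.3841]
tray [448. 314.] [0.324  0.4094]
tray [401. 340.] [0.4271 0.4185]
tray [382. 316.] [0.4323 0.3658]
tray [358. 261.] [0.4114 0.243 ]
time: 17.45
tcp_pos: [0.3682, 0.3505, 0.2965]
tool_rot: [-1.57, -0.0, -3.142]
force: [0.0, -1.4, -1.6]
width: 0.265
units [0.01 7.62 0.01] rows 8.0
t 17.4 [0.3682 0.3505 0.2965] yaw -3.1415 F [ 0.  -1.4 -1.6] w 0.265
```

```bash
python3 -m handwheel '{"xyz":[[0,0.7,0],[0,0.95,0],[0,0.95,0],[0,0.95,0],[0,0.95,0],[0,0.95,0],[0,0.95,0],[0,0.7,0],[0,0.4,0],[0,0.1,0],[0,0,0],[0,0,0]],"twist":[0,0,0,0,0,0,0,0,0,0,0,0]}' && python3 -m handwheel '{"xyz":[[0,0,0],[0,0,0],[0,0,0],[0,0,0]],"twist":[0,0,0,0]}' 0.45 && python3 -m handwheel '{"xyz":[[0,-0.3,0],[0,-0.6,0],[0,-0.9,0],[0,-0.9,0],[0,-0.9,0],[0,-0.9,0],[0,-0.9,0],[0,-0.9,0],[0,-0.9,0],[0,-0.9,0],[0,-0.5,0]],"twist":[0,0,0,0,0,0,0,0,0,0,0]}'; python3 - <<'E'
from h import *
c=cam("side"); save(c,"s2.png",(160,100,480,360),2.4)
E
python3 go.py .672 .045 .32
```

```text
time: 18.65
tcp_pos: [0.3688, 0.3508, 0.1078]
tool_rot: [-1.572, 0.001, 3.141]
force: [0.5, 0.3, -1.3]
width: 0.26
time: 19.05
tcp_pos: [0.3682, 0.3508, 0.1073]
tool_rot: [-1.571, 0.0, 3.141]
force: [-0.3, -0.8, 0.6]
width: 0.446
time: 20.15
tcp_pos: [0.3683, 0.3509, 0.3246]
tool_rot: [-1.573, 0.003, 3.141]
force: [0.7, 0.3, -0.4]
width: 0.45
units [-12.13   0.26  12.24] rows 13.0
t 20.2 [0.3687 0.3512 0.326 ] yaw 3.1412 F [-0.4 -0.3  1.9] w 0.449
```

View pics/s2.png

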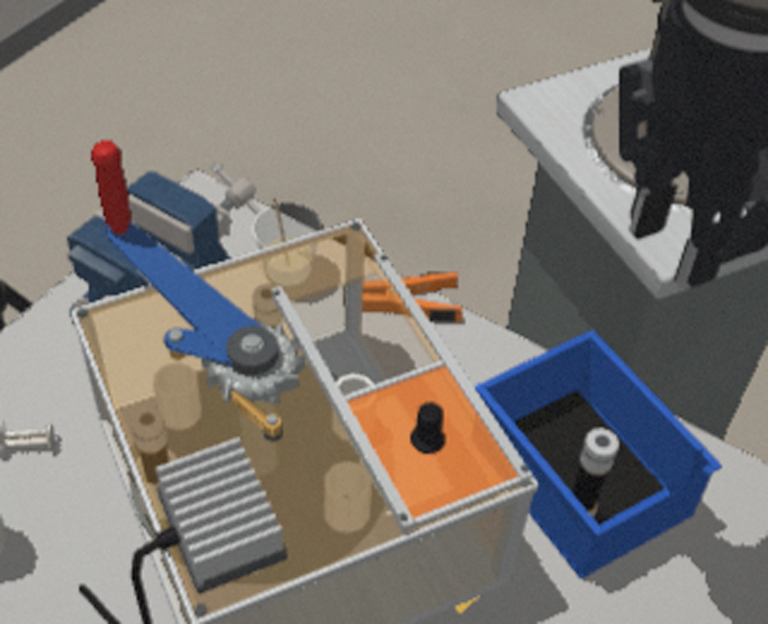

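Strut 1 stands in the tray at (600,440), and the next sits at -60° (265,295). Two more strokes.

```bash
python3 -m handwheel '{"xyz":[[-0.6,0,0.6],[-1,0,1],[-1,0,1],[-1,0,1],[-1,0,1],[-1,0,1],[-1,0,1],[-1,0,1],[-1,0,1],[-1,0,1],[-1,0,1],[-1,0,1]],"twist":[0,0,0,0,0,0,0,0,0,0,0,0]}' 0 && python3 -m handwheel '{"xyz":[[-0.53,0,0.6],[0,0,0],[0,0,0]],"twist":[0,0,0]}'; python3 go.py .672 .045 .215
```

```text
time: 21.4
tcp_pos: [0.6586, 0.0594, 0.3218]
tool_rot: [-1.571, -0.001, 3.141]
force: [0.1, 0.9, -0.1]
width: 0.0
time: 21.7
tcp_pos: [0.6709, 0.0455, 0.3213]
tool_rot: [-1.571, -0.001, 3.14]
force: [-0.5, 1.0, -1.3]
width: -0.007
units [-0.05  4.25  0.02] rows 5.0
t 21.7 [0.6709 0.0455 0.3213] yaw 3.1405 F [-0.5  1.  -1.3] w -0.007
```

```bash
python3 -m handwheel '{"xyz":[[0,0.9,0],[0,0.9,0],[0,0.9,0],[0,0.9,0],[0,0.65,0],[0,0,0]],"twist":[0,0,0,0,0,0]}' && python3 -m handwheel '{"xyz":[[0.7,0,0],[0.8,0,0],[0.8,0,0],[0.8,0,0],[0.8,0,0],[0.5,0,0],[0.28,0,0],[0,0,0],[0,0,0]],"twist":[0,0,0,0,0,0,0,0,0]}' &&  python3 -m handwheel '{"xyz":[[-0.96,0,0],[-0.96,0,0],[-0.96,0,0],[-0.96,0,0],[-0.84,0,0],[0,0,0],[0,0,0],[0,0,0]],"twist":[0,0,0,0,0,0,0,0]}' && python3 -m handwheel '{"xyz":[[0.7,0,0],[0.8,0,0],[0.8,0,0],[0.8,0,0],[0.8,0,0],[0.5,0,0],[0.28,0,0],[0,0,0],[0,0,0]],"twist":[0,0,0,0,0,0,0,0,0]}'
```

```text
time: 22.3
tcp_pos: [0.6692, 0.047, 0.2135]
tool_rot: [-1.571, -0.005, -3.141]
force: [-0.0, -0.0, -0.0]
width: 0.002
time: 23.2
tcp_pos: [0.5584, 0.0471, 0.2199]
tool_rot: [-1.572, 0.015, -3.142]
force: [12.9, 4.5, 3.9]
width: -0.001
time: 24.0
tcp_pos: [0.6704, 0.046, 0.2166]
tool_rot: [-1.571, 0.0, -3.141]
force: [-0.7, -0.4, 0.1]
width: -0.0
time: 24.9
tcp_pos: [0.5582, 0.046, 0.2189]
tool_rot: [-1.571, 0.014, 3.141]
force: [16.2, 2.3, 4.2]
width: -0.003
```

```bash
python3 -m handwheel '{"xyz":[[-0.96,0,0],[-0.96,0,0],[-0.96,0,0],[-0.96,0,0],[-0.85,0,0],[0,-0.9,0],[0,-0.9,0],[0,-0.9,0],[0,-0.9,0],[0,-0.5,0]],"twist":[0,0,0,0,0,0,0,0,0,0]}' && python3 -m handwheel '{"xyz":[[0.9,0,-0.83],[0.9,0,-0.83],[0.9,0,-0.83],[0.9,0,-0.83],[0.9,0,-0.83],[0.9,0,-0.83],[0.9,0,-0.83],[0.6,0.3,-0.65],[0,0.3,0],[0,0,0]],"twist":[0,0,0,0,0,0,0,0,0,0]}' 0.55; python3 - <<'E'
from h import *
c=cam("side"); save(c,"s3.png",(160,100,480,360),2.4)
E
python3 chk.py;python3 go.py .5 .206 .122
```

```text
time: 25.9
tcp_pos: [0.671, 0.0457, 0.3215]
tool_rot: [-1.571, 0.003, 3.141]
force: [0.5, 0.2, -1.0]
width: 0.004
time: 26.9
tcp_pos: [0.4981, 0.207, 0.3029]
tool_rot: [-1.57, -0.001, -3.141]
force: [0.4, -0.4, -0.4]
width: 0.55
win [309.13783221 242.59042434]
tray [407. 238.] [0.2929 0.2326]
tray [460. 294.] [0.2788 0.3841]
tray [448. 314.] [0.324  0.4094]
tray [402. 340.] [0.4256 0.4192]
tray [381. 314.] [0.4318 0.3616]
tray [358. 261.] [0.4114 0.243 ]
units [-0.03  7.26  0.02] rows 8.0
t 27.0 [0.4993 0.2065 0.3035] yaw 3.1405 F [-0.2  0.5 -0.4] w 0.550
```

View pics/s3.png

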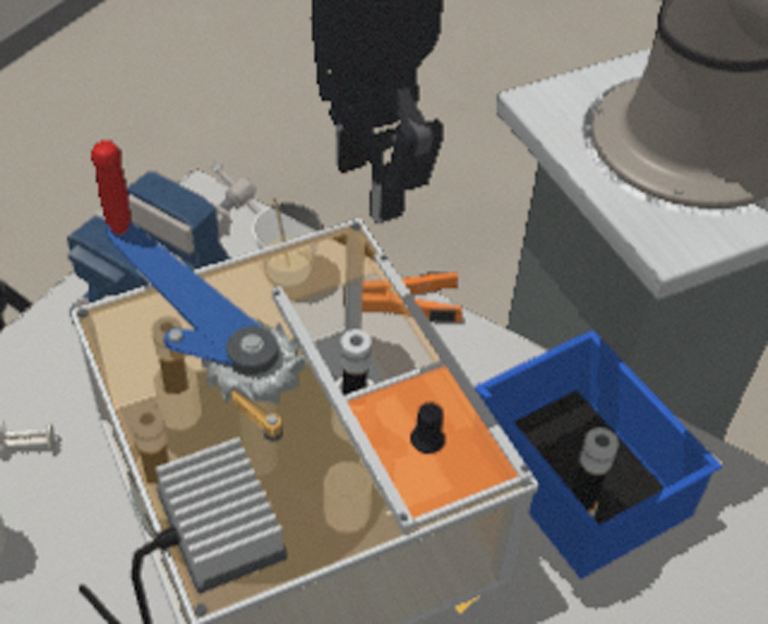

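Strut 2 is under the hatch at (356,341), and the tray is unmoved. The remaining struts are at -120° and 180°. Picking and placing strut 2.

```bash
python3 -m handwheel '{"xyz":[[0,0.9,0],[0,0.9,0],[0,0.9,0],[0,0.9,0],[0,0.9,0],[0,0.9,0],[0,0.9,0],[0,0.8,0],[0,0.16,0],[0,0,0]],"twist":[0,0,0,0,0,0,0,0,0,0]}' && python3 -m handwheel '{"xyz":[[0,0,0],[0,0,0],[0,0,0],[0,0,0],[0,0,0]],"twist":[0,0,0,0,0]}' 0.15 60 && python3 -m handwheel '{"xyz":[[0,-0.7,0],[0,-0.9,0],[0,-0.9,0],[0,-0.9,0],[0,-0.9,0],[0,-0.9,0],[0,-0.9,0],[0,-0.7,0],[0,-0.2,0],[0,0,0]],"twist":[0,0,0,0,0,0,0,0,0,0]}' && python3 -m handwheel '{"xyz":[[0.5,0,-0.3],[0.9,0,-0.54],[0.9,0,-0.54],[0.9,0,-0.54],[0.9,0,-0.54],[0.6,0,-0.3],[0.3,0,-0.2],[0,0,0],[0,0,0]],"twist":[0,0,0,0,0,0,0,0,0]}'; python3 go.py .374 .280 .107;python3 - <<'E'
from h import *
c=cam("side"); save(c,"s4.png",(160,100,480,360),2.4)
E
```

```text
time: 28.0
tcp_pos: [0.4994, 0.2065, 0.1215]
tool_rot: [-1.57, -0.001, 3.14]
force: [0.2, 0.3, 0.7]
width: 0.549
time: 28.5
tcp_pos: [0.4999, 0.2071, 0.1231]
tool_rot: [-1.571, 0.003, 3.141]
force: [-0.2, -1.6, 5.9]
width: 0.262
time: 29.5
tcp_pos: [0.4991, 0.2072, 0.2971]
tool_rot: [-1.571, 0.001, 3.141]
force: [0.3, -0.7, -1.3]
width: 0.259
time: 30.4
tcp_pos: [0.3745, 0.281, 0.2966]
tool_rot: [-1.57, 0.0, 3.141]
force: [-0.5, 0.4, -0.7]
width: 0.264
units [0.02 7.58 0.04] rows 8.0
t 30.4 [0.3745 0.281  0.2966] yaw 3.1411 F [-0.5  0.4 -0.7] w 0.264
```

View pics/s4.png

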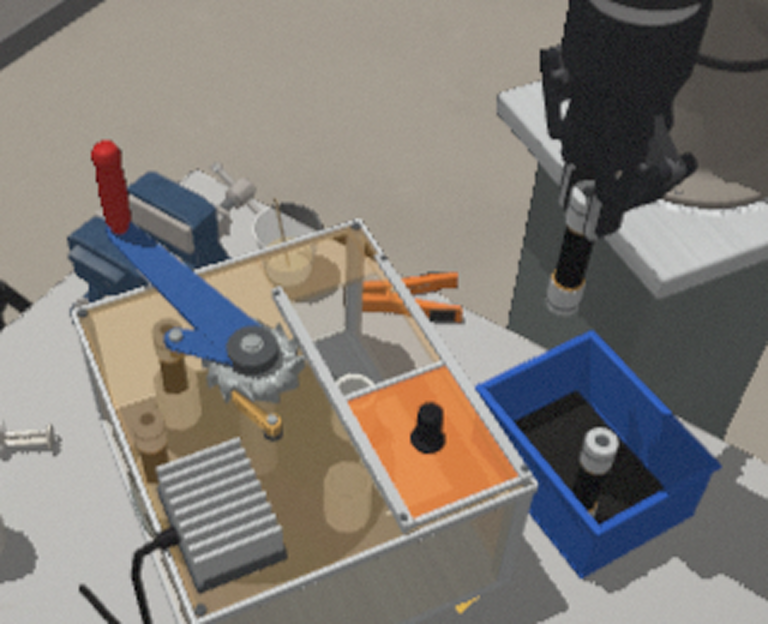

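Strut 2 is held properly. Placing it, then back to the lever.

```bash
python3 -m handwheel '{"xyz":[[0,0.7,0],[0,0.95,0],[0,0.95,0],[0,0.95,0],[0,0.95,0],[0,0.95,0],[0,0.95,0],[0,0.7,0],[0,0.38,0],[0,0.1,0],[0,0,0],[0,0,0]],"twist":[0,0,0,0,0,0,0,0,0,0,0,0]}' && python3 -m handwheel '{"xyz":[[0,0,0],[0,0,0],[0,0,0],[0,0,0]],"twist":[0,0,0,0]}' 0.45 && python3 -m handwheel '{"xyz":[[0,-0.3,0],[0,-0.6,0],[0,-0.9,0],[0,-0.9,0],[0,-0.9,0],[0,-0.9,0],[0,-0.9,0],[0,-0.9,0],[0,-0.9,0],[0,-0.9,0],[0,-0.5,0]],"twist":[0,0,0,0,0,0,0,0,0,0,0]}' && python3 -m handwheel '{"xyz":[[-0.5,0,0.4],[-1,0,0.79],[-1,0,0.79],[-1,0,0.79],[-1,0,0.79],[-1,0,0.79],[-1,0,0.79],[-1,0,0.79],[-1,0,0.79],[-1,0,0.79],[-1,0,0.79],[-1,0,0.79]],"twist":[0,0,0,0,0,0,0,0,0,0,0,0]}' 0; python3 go.py .672 .045 .32 .672 .045 .215; python3 chk.py
```

```text
time: 31.65
tcp_pos: [0.3747, 0.2813, 0.108]
tool_rot: [-1.571, 0.001, 3.141]
force: [0.3, 0.2, -0.8]
width: 0.259
time: 32.05
tcp_pos: [0.3741, 0.2812, 0.1075]
tool_rot: [-1.571, 0.0, 3.141]
force: [-0.3, -0.0, 0.4]
width: 0.451
time: 33.15
tcp_pos: [0.3743, 0.2813, 0.3248]
tool_rot: [-1.572, 0.003, 3.141]
force: [0.0, 0.5, -0.3]
width: 0.449
time: 34.35
tcp_pos: [0.6621, 0.0529, 0.3228]
tool_rot: [-1.571, 0.0, 3.141]
force: [0.4, 0.2, 0.4]
width: -0.001
units [-0.4   0.11  0.32] rows 1.0
units [ 0.   4.2 -0. ] rows 5.0
t 34.4 [0.6621 0.0529 0.3228] yaw 3.1411 F [0.4 0.2 0.4] w -0.001
win [309.13783221 242.59042434]
tray [407. 238.] [0.2929 0.2326]
tray [459. 294.] [0.2804 0.3834]
tray [448. 314.] [0.324  0.4094]
tray [402. 340.] [0.4256 0.4192]
tray [381. 314.] [0.4318 0.3616]
tray [358. 261.] [0.4114 0.243 ]
```

```bash
python3 -m handwheel '{"xyz":[[-0.33,0,0.25],[0,0.9,0],[0,0.9,0],[0,0.9,0],[0,0.9,0],[0,0.65,0],[0,0,0]],"twist":[0,0,0,0,0,0,0]}' && python3 -m handwheel '{"xyz":[[0.7,0,0],[0.8,0,0],[0.8,0,0],[0.8,0,0],[0.8,0,0],[0.5,0,0],[0.28,0,0],[0,0,0],[0,0,0]],"twist":[0,0,0,0,0,0,0,0,0]}' &&  python3 -m handwheel '{"xyz":[[-0.96,0,0],[-0.96,0,0],[-0.96,0,0],[-0.96,0,0],[-0.84,0,0],[0,0,0],[0,0,0],[0,0,0]],"twist":[0,0,0,0,0,0,0,0]}' && python3 -m handwheel '{"xyz":[[0.7,0,0],[0.8,0,0],[0.8,0,0],[0.8,0,0],[0.8,0,0],[0.5,0,0],[0.28,0,0],[0,0,0],[0,0,0]],"twist":[0,0,0,0,0,0,0,0,0]}'
```

```text
time: 35.1
tcp_pos: [0.6682, 0.0477, 0.2136]
tool_rot: [-1.571, -0.005, 3.141]
force: [0.1, 0.2, -0.5]
width: -0.001
time: 36.0
tcp_pos: [0.5577, 0.0486, 0.2198]
tool_rot: [-1.572, 0.015, 3.141]
force: [15.9, 6.4, -0.1]
width: -0.001
time: 36.8
tcp_pos: [0.6691, 0.0476, 0.2168]
tool_rot: [-1.571, 0.0, 3.141]
force: [-0.6, -0.1, -0.5]
width: -0.001
time: 37.7
tcp_pos: [0.5573, 0.0486, 0.2194]
tool_rot: [-1.573, 0.016, 3.141]
force: [17.4, 5.8, -0.3]
width: -0.002
```

```bash
python3 -m handwheel '{"xyz":[[-0.96,0,0],[-0.96,0,0],[-0.96,0,0],[-0.96,0,0],[-0.84,0,0],[0,0,0],[0,0,0],[0,0,0]],"twist":[0,0,0,0,0,0,0,0]}' && python3 -m handwheel '{"xyz":[[0.7,0,0],[0.8,0,0],[0.8,0,0],[0.8,0,0],[0.8,0,0],[0.5,0,0],[0.28,0,0],[0,0,0],[0,0,0]],"twist":[0,0,0,0,0,0,0,0,0]}' &&  python3 -m handwheel '{"xyz":[[-0.96,0,0],[-0.96,0,0],[-0.96,0,0],[-0.96,0,0],[-0.84,0,0],[0,0,0],[0,0,0],[0,0,0]],"twist":[0,0,0,0,0,0,0,0]}' && python3 -m handwheel '{"xyz":[[0.7,0,0],[0.8,0,0],[0.8,0,0],[0.8,0,0],[0.8,0,0],[0.5,0,0],[0.28,0,0],[0,0,0],[0,0,0]],"twist":[0,0,0,0,0,0,0,0,0]}'
```

```text
time: 38.5
tcp_pos: [0.6687, 0.0476, 0.2165]
tool_rot: [-1.571, -0.0, 3.141]
force: [0.6, 0.7, -0.0]
width: -0.003
time: 39.4
tcp_pos: [0.5572, 0.0485, 0.2192]
tool_rot: [-1.572, 0.016, 3.141]
force: [18.3, 3.6, -0.8]
width: -0.001
time: 40.2
tcp_pos: [0.6686, 0.0476, 0.2164]
tool_rot: [-1.571, -0.001, 3.141]
force: [-0.1, 0.3, -0.4]
width: -0.002
time: 41.1
tcp_pos: [0.5573, 0.0486, 0.2192]
tool_rot: [-1.573, 0.016, 3.141]
force: [18.0, 6.0, 2.1]
width: -0.005
```

```bash
python3 -m handwheel '{"xyz":[[-0.96,0,0],[-0.96,0,0],[-0.96,0,0],[-0.96,0,0],[-0.85,0,0],[0,-0.9,0],[0,-0.9,0],[0,-0.9,0],[0,-0.9,0],[0,-0.5,0]],"twist":[0,0,0,0,0,0,0,0,0,0]}' && python3 -m handwheel '{"xyz":[[0.9,0,-0.83],[0.9,0,-0.83],[0.9,0,-0.83],[0.9,0,-0.83],[0.9,0,-0.83],[0.9,0,-0.83],[0.9,0,-0.83],[0.6,0.3,-0.65],[0,0.3,0],[0,0,0]],"twist":[0,0,0,0,0,0,0,0,0,0]}' 0.55; python3 - <<'E'
from h import *
c=cam("side"); save(c,"s5.png",(160,100,480,360),2.4)
E
python3 chk.py;python3 go.py .5 .206 .122
```

```text
time: 42.1
tcp_pos: [0.6694, 0.0476, 0.3215]
tool_rot: [-1.571, 0.003, 3.141]
force: [-0.3, 0.7, -0.2]
width: -0.003
time: 43.1
tcp_pos: [0.4965, 0.2089, 0.303]
tool_rot: [-1.57, -0.001, -3.141]
force: [0.6, -0.3, -0.4]
width: 0.546
win [309.13783221 242.59042434]
tray [407. 238.] [0.2929 0.2326]
tray [459. 295.] [0.2818 0.3851]
tray [448. 314.] [0.324  0.4094]
tray [402. 340.] [0.4256 0.4192]
tray [381. 314.] [0.4318 0.3616]
tray [358. 261.] [0.4114 0.243 ]
units [-0.09  7.26  0.09] rows 8.0
t 43.2 [0.4977 0.2084 0.3036] yaw 3.1405 F [ 0.  -0.   0.4] w 0.552
```

View pics/s5.png

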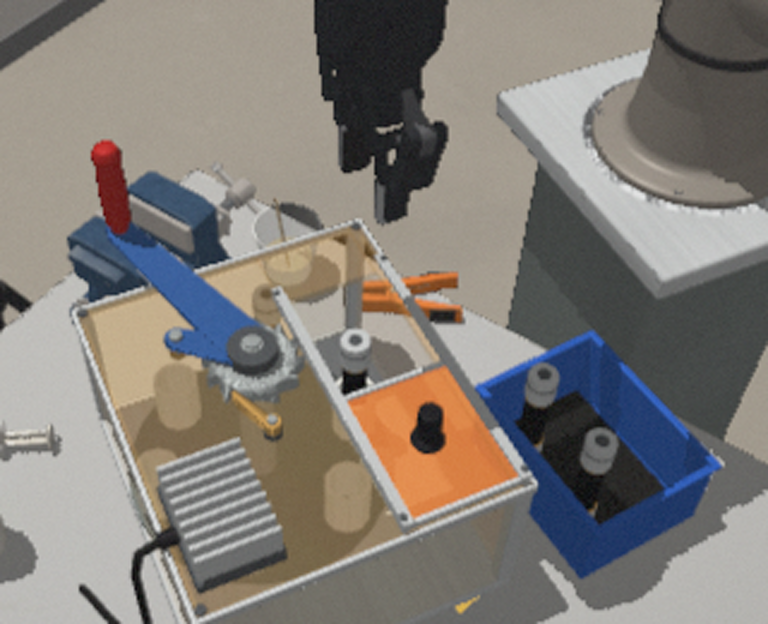

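Strut 3 is under the hatch and strut 4 at -60°; two stand in the tray. Picking strut 3.

```bash
python3 -m handwheel '{"xyz":[[-0.08,0.9,0.08],[0,0.9,0],[0,0.9,0],[0,0.9,0],[0,0.9,0],[0,0.9,0],[0,0.9,0],[0,0.8,0],[0,0.16,0],[0,0,0]],"twist":[0,0,0,0,0,0,0,0,0,0]}' && python3 -m handwheel '{"xyz":[[0,0,0],[0,0,0],[0,0,0],[0,0,0],[0,0,0]],"twist":[0,0,0,0,0]}' 0.15 60 && python3 -m handwheel '{"xyz":[[0,-0.7,0],[0,-0.9,0],[0,-0.9,0],[0,-0.9,0],[0,-0.9,0],[0,-0.9,0],[0,-0.9,0],[0,-0.7,0],[0,-0.2,0],[0,0,0]],"twist":[0,0,0,0,0,0,0,0,0,0]}' && python3 -m handwheel '{"xyz":[[0.5,0,-0.3],[0.95,0,-0.74],[0.95,0,-0.74],[0.95,0,-0.74],[0.95,0,-0.74],[0.95,0,-0.74],[0.95,0,-0.74],[0.7,0,-0.56],[0.38,0,-0.3],[0,0,0],[0,0,0]],"twist":[0,0,0,0,0,0,0,0,0,0,0]}'; python3 go.py .318 .346 .107;python3 chk.py; python3 - <<'E'
from h import *
c=cam("side"); save(c,"s6.png",(160,100,480,360),2.4)
E
```

```text
time: 44.2
tcp_pos: [0.4999, 0.2064, 0.1218]
tool_rot: [-1.57, -0.001, 3.14]
force: [-0.7, 0.6, -0.0]
width: 0.55
time: 44.7
tcp_pos: [0.5004, 0.2071, 0.1233]
tool_rot: [-1.571, 0.003, 3.141]
force: [0.3, -1.6, 6.8]
width: 0.259
time: 45.7
tcp_pos: [0.4995, 0.2072, 0.2973]
tool_rot: [-1.571, 0.001, 3.141]
force: [0.1, 0.2, -0.7]
width: 0.261
time: 46.8
tcp_pos: [0.3176, 0.3469, 0.2966]
tool_rot: [-1.57, -0.0, 3.142]
force: [-0.2, -0.1, -1.3]
width: 0.256
units [-0.02  7.58  0.03] rows 8.0
t 46.8 [0.3176 0.3469 0.2966] yaw 3.1415 F [-0.2 -0.1 -1.3] w 0.256
win [309.13783221 242.59042434]
tray [415. 236.] [0.2752 0.2347]
tray [467. 293.] [0.2658 0.3876]
tray [455. 313.] [0.3115 0.4128]
tray [409. 338.] [0.4127 0.4208]
tray [366. 271.] [0.4092 0.2699]
tray [367. 259.] [0.3931 0.2459]
```

View pics/s6.png

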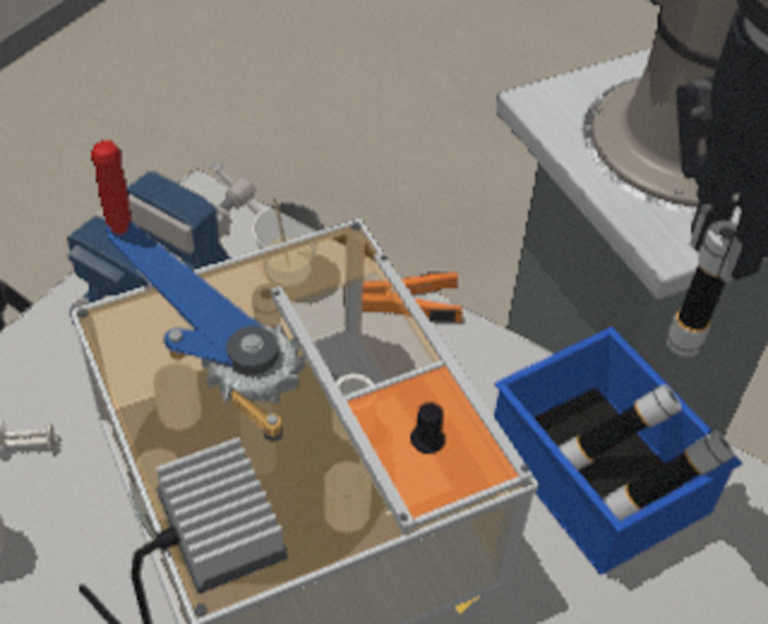

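The tray was knocked: it moved about 17 mm toward the robot, and the two standing struts now lean on its near wall, centres still inside. I'll measure where they lie.

```bash
python3 - <<'E'
from h import *
S=cam("side");T=cam("top")
for n,u,v in(("a top",668,401),("b top",717,449),("a mid",615,428),("b mid",662,479),("a low",580,449),("b low",620,502)):
    print(n,[(z,onz(S,160+u/2.4,100+v/2.4,z)[:2].round(3)) for z in(.03,.05,.07,.085)])
for x in([.393,.246,.075],[.275,.235,.075],[.266,.3876,.075]): print(proj(T,x))
save(T,"t6.png",(120,200,380,420),2.6)
E
```

```text
a top [(0.03, array([0.25 , 0.295])), (0.05, array([0.262, 0.305])), (0.07, array([0.275, 0.315])), (0.085, array([0.285, 0.323]))]
b top [(0.03, array([0.242, 0.351])), (0.05, array([0.255, 0.36 ])), (0.07, array([0.268, 0.369])), (0.085, array([0.278, 0.375]))]
a mid [(0.03, array([0.306, 0.3  ])), (0.05, array([0.317, 0.31 ])), (0.07, array([0.329, 0.32 ])), (0.085, array([0.338, 0.328]))]
b mid [(0.03, array([0.3  , 0.357])), (0.05, array([0.311, 0.365])), (0.07, array([0.323, 0.374])), (0.085, array([0.332, 0.381]))]
a low [(0.03, array([0.344, 0.306])), (0.05, array([0.354, 0.316])), (0.07, array([0.365, 0.326])), (0.085, array([0.373, 0.333]))]
b low [(0.03, array([0.342, 0.361])), (0.05, array([0.353, 0.369])), (0.07, array([0.363, 0.378])), (0.085, array([0.371, 0.384]))]
[251.9671751  287.65734906]
[278.67377454 341.1790507 ]
[196.53611311 375.04308134]
```

View pics/t6.png

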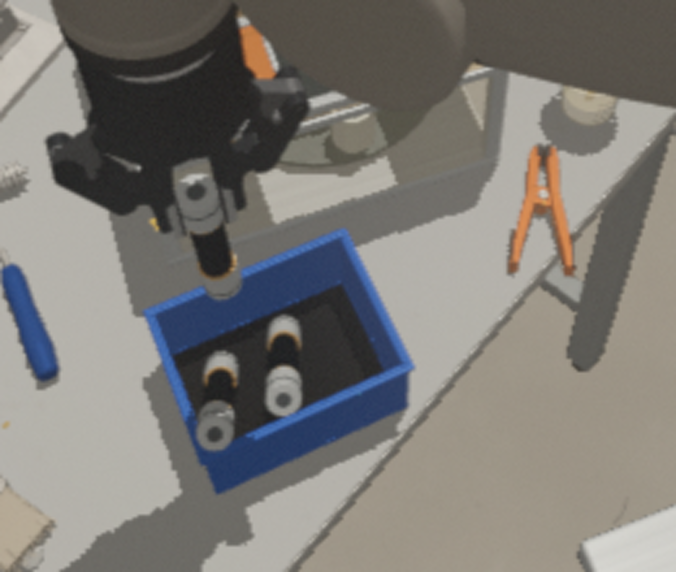

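The top view shows the struts leaning in the left half at (220,395) and (285,365). The right half is free, so strut 3 goes to (0.358, 0.270).

```bash
python3 -m handwheel '{"xyz":[[-0.4,0,0.8],[-0.4,0,0.8],[-0.4,0,0.8],[-0.42,0,0.68],[0,0,0],[0,0,0]],"twist":[0,0,0,0,0,0]}' && python3 -m handwheel '{"xyz":[[0,0.7,0],[0,0.95,0],[0,0.95,0],[0,0.95,0],[0,0.95,0],[0,0.95,0],[0,0.95,0],[0,0.7,0],[0,0.38,0],[0,0.1,0],[0,0,0],[0,0,0]],"twist":[0,0,0,0,0,0,0,0,0,0,0,0]}' && python3 -m handwheel '{"xyz":[[0,0,0],[0,0,0],[0,0,0],[0,0,0]],"twist":[0,0,0,0]}' 0.45 && python3 -m handwheel '{"xyz":[[0,-0.3,0],[0,-0.6,0],[0,-0.9,0],[0,-0.9,0],[0,-0.9,0],[0,-0.9,0],[0,-0.9,0],[0,-0.9,0],[0,-0.9,0],[0,-0.9,0],[0,-0.5,0]],"twist":[0,0,0,0,0,0,0,0,0,0,0]}'; python3 go.py .672 .045 .32
```

```text
time: 47.6
tcp_pos: [0.3584, 0.2699, 0.297]
tool_rot: [-1.571, -0.0, 3.139]
force: [0.0, 1.1, -0.4]
width: 0.26
time: 48.8
tcp_pos: [0.3585, 0.2706, 0.1083]
tool_rot: [-1.571, 0.001, 3.141]
force: [-0.7, -0.8, -0.3]
width: 0.259
time: 49.2
tcp_pos: [0.3582, 0.2702, 0.1077]
tool_rot: [-1.571, 0.0, 3.141]
force: [-0.8, 1.0, 0.6]
width: 0.446
time: 50.3
tcp_pos: [0.3583, 0.2703, 0.3249]
tool_rot: [-1.572, 0.003, 3.141]
force: [0.2, -0.5, 0.3]
width: 0.451
units [-12.55   0.22   9.01] rows 13.0
t 50.3 [0.3583 0.2703 0.3249] yaw 3.1411 F [ 0.2 -0.5  0.3] w 0.451
```

```bash
python3 -m handwheel '{"xyz":[[-0.6,0,0.4],[-1,0,0.72],[-1,0,0.72],[-1,0,0.72],[-1,0,0.72],[-1,0,0.72],[-1,0,0.72],[-1,0,0.72],[-1,0,0.72],[-1,0,0.72],[-1,0,0.72],[-1,0,0.72]],"twist":[0,0,0,0,0,0,0,0,0,0,0,0]}' 0 && python3 -m handwheel '{"xyz":[[-0.9,0,0.69],[0,0,0],[0,0.9,0],[0,0.9,0],[0,0.9,0],[0,0.9,0],[0,0.7,0],[0,0,0]],"twist":[0,0,0,0,0,0,0,0]}'; python3 go.py .671 .046 .215
```

```text
time: 51.5
tcp_pos: [0.6486, 0.0612, 0.3231]
tool_rot: [-1.571, 0.0, 3.141]
force: [1.0, 0.3, 0.2]
width: -0.001
time: 52.3
tcp_pos: [0.6686, 0.0454, 0.2126]
tool_rot: [-1.571, -0.006, 3.142]
force: [0.1, 0.5, 0.6]
width: -0.001
units [-0.1  -0.1  -0.02] rows 1.0
t 52.3 [0.6686 0.0454 0.2126] yaw 3.1415 F [0.1 0.5 0.6] w -0.001
```

```bash
python3 -m handwheel '{"xyz":[[0.7,0,0],[0.8,0,0],[0.8,0,0],[0.8,0,0],[0.8,0,0],[0.5,0,0],[0.25,0,0],[0,0,0],[0,0,0]],"twist":[0,0,0,0,0,0,0,0,0]}' &&  python3 -m handwheel '{"xyz":[[-0.96,0,0],[-0.96,0,0],[-0.96,0,0],[-0.96,0,0],[-0.82,0,0],[0,0,0],[0,0,0],[0,0,0]],"twist":[0,0,0,0,0,0,0,0]}' && python3 -m handwheel '{"xyz":[[0.7,0,0],[0.8,0,0],[0.8,0,0],[0.8,0,0],[0.8,0,0],[0.5,0,0],[0.27,0,0],[0,0,0],[0,0,0]],"twist":[0,0,0,0,0,0,0,0,0]}' && python3 -m handwheel '{"xyz":[[-0.96,0,0],[-0.96,0,0],[-0.96,0,0],[-0.96,0,0],[-0.85,0,0],[0,-0.9,0],[0,-0.9,0],[0,-0.9,0],[0,-0.9,0],[0,-0.5,0]],"twist":[0,0,0,0,0,0,0,0,0,0]}' && python3 -m handwheel '{"xyz":[[0.9,0,-0.83],[0.9,0,-0.83],[0.9,0,-0.83],[0.9,0,-0.83],[0.9,0,-0.83],[0.9,0,-0.83],[0.9,0,-0.83],[0.55,0.3,-0.65],[0,0.3,0],[0,0,0]],"twist":[0,0,0,0,0,0,0,0,0,0]}' 0.55; python3 - <<'E'
from h import *
c=cam("side"); save(c,"s7.png",(160,100,480,360),2.4)
E
python3 chk.py;python3 go.py .5 .206 .122
```

```text
time: 53.2
tcp_pos: [0.5589, 0.045, 0.2194]
tool_rot: [-1.571, 0.015, 3.141]
force: [12.3, 2.9, 3.4]
width: -0.001
time: 54.0
tcp_pos: [0.6699, 0.045, 0.2159]
tool_rot: [-1.571, 0.0, 3.141]
force: [-0.0, 0.7, 0.4]
width: 0.002
time: 54.9
tcp_pos: [0.5584, 0.044, 0.2184]
tool_rot: [-1.569, 0.015, 3.141]
force: [16.7, -3.4, 3.8]
width: -0.001
time: 55.9
tcp_pos: [0.6707, 0.0449, 0.3207]
tool_rot: [-1.571, 0.003, 3.141]
force: [-0.4, 0.9, -0.7]
width: -0.002
time: 56.9
tcp_pos: [0.499, 0.2062, 0.3021]
tool_rot: [-1.57, -0.001, -3.141]
force: [0.4, 0.4, 0.9]
width: 0.551
win [309.13783221 242.59042434]
tray [367. 259.] [0.3931 0.2459]
tray [383. 252.] [0.3558 0.2437]
tray [468. 293.] [0.2641 0.3883]
tray [455. 313.] [0.3115 0.4128]
tray [410. 338.] [0.4111 0.4215]
tray [366. 274.] [0.4127 0.276 ]
units [ 0.01  7.23 -0.02] rows 8.0
t 57.0 [0.5003 0.2057 0.3027] yaw 3.1405 F [ 0.6 -0.5  0.2] w 0.552
```

View pics/s7.png

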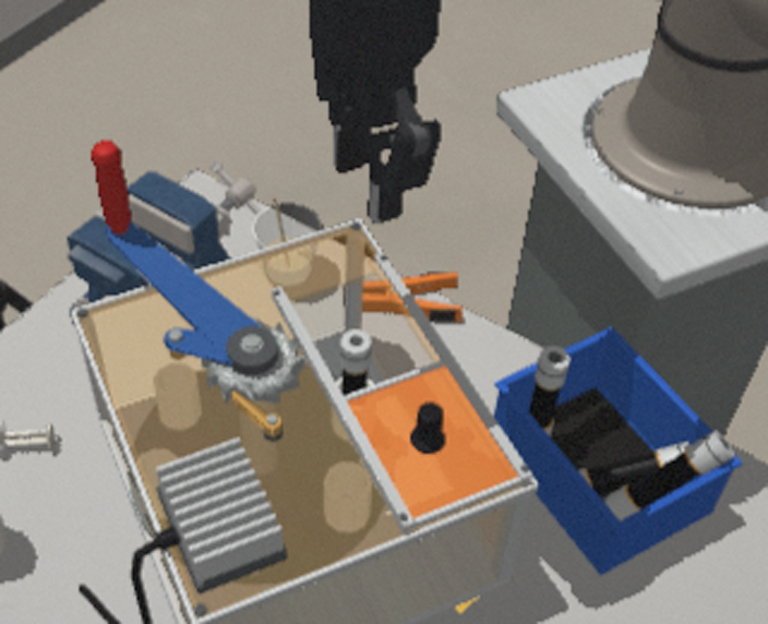

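Strut 3 stands in the tray at (552,355), one leaning strut has fallen flat inside it, and strut 4 is under the hatch. Picking strut 4.

```bash
python3 -m handwheel '{"xyz":[[0,0.9,0],[0,0.9,0],[0,0.9,0],[0,0.9,0],[0,0.9,0],[0,0.9,0],[0,0.9,0],[0,0.8,0],[0,0.13,0],[0,0,0]],"twist":[0,0,0,0,0,0,0,0,0,0]}' && python3 -m handwheel '{"xyz":[[0,0,0],[0,0,0],[0,0,0],[0,0,0],[0,0,0]],"twist":[0,0,0,0,0]}' 0.15 60 && python3 -m handwheel '{"xyz":[[0,-0.7,0],[0,-0.9,0],[0,-0.9,0],[0,-0.9,0],[0,-0.9,0],[0,-0.9,0],[0,-0.9,0],[0,-0.7,0],[0,-0.2,0],[0,0,0]],"twist":[0,0,0,0,0,0,0,0,0,0]}' && python3 -m handwheel '{"xyz":[[0.5,0,-0.2],[0.95,0,-0.3],[0.95,0,-0.3],[0.95,0,-0.3],[0.95,0,-0.3],[0.95,0,-0.3],[0.95,0,-0.3],[0.8,0,-0.25],[0.52,0,-0.13],[0,0,0],[0,0,0]],"twist":[0,0,0,0,0,0,0,0,0,0,0]}'; python3 go.py .312 .266 .107;python3 chk.py
```

```text
time: 58.0
tcp_pos: [0.5005, 0.2058, 0.1217]
tool_rot: [-1.57, -0.001, 3.14]
force: [0.3, -0.4, 0.2]
width: 0.552
time: 58.5
tcp_pos: [0.5009, 0.2063, 0.1231]
tool_rot: [-1.571, 0.003, 3.141]
force: [-0.5, -1.7, 6.4]
width: 0.26
time: 59.5
tcp_pos: [0.5, 0.2065, 0.2971]
tool_rot: [-1.571, 0.001, 3.141]
force: [-0.1, -0.0, -2.1]
width: 0.26
time: 60.6
tcp_pos: [0.3121, 0.2659, 0.2965]
tool_rot: [-1.57, 0.0, -3.141]
force: [-0.2, -0.1, -1.5]
width: 0.261
units [ 0.01  7.58 -0.01] rows 8.0
t 60.6 [0.3121 0.2659 0.2965] yaw -3.1415 F [-0.2 -0.1 -1.5] w 0.261
win [309.13783221 242.59042434]
tray [367. 259.] [0.3931 0.2459]
tray [383. 252.] [0.3558 0.2437]
tray [468. 293.] [0.2641 0.3883]
tray [455. 313.] [0.3115 0.4128]
tray [409. 338.] [0.4127 0.4208]
tray [366. 273.] [0.4116 0.274 ]
```

```bash
python3 -m handwheel '{"xyz":[[0,0.7,0],[0,0.95,0],[0,0.95,0],[0,0.95,0],[0,0.95,0],[0,0.95,0],[0,0.95,0],[0,0.7,0],[0,0.38,0],[0,0.1,0],[0,0,0],[0,0,0]],"twist":[0,0,0,0,0,0,0,0,0,0,0,0]}' && python3 -m handwheel '{"xyz":[[0,0,0],[0,0,0],[0,0,0],[0,0,0]],"twist":[0,0,0,0]}' 0.45 && python3 -m handwheel '{"xyz":[[0,-0.3,0],[0,-0.6,0],[0,-0.9,0],[0,-0.9,0],[0,-0.9,0],[0,-0.9,0],[0,-0.9,0],[0,-0.9,0],[0,-0.9,0],[0,-0.9,0],[0,-0.5,0]],"twist":[0,0,0,0,0,0,0,0,0,0,0]}'; python3 - <<'E'
from h import *
c=cam("side"); d=cam("top")
a=cv2.resize(c["im"][100:360,160:480],None,fx=1.25,fy=1.25); b=cv2.resize(d["im"][140:400,100:420],None,fx=1.25,fy=1.25)
cv2.imwrite("pics/s8.png",np.hstack([a,b])[:,:,::-1])
E
python3 go.py .4995 .3165 .25
```

```text
time: 61.85
tcp_pos: [0.3127, 0.2662, 0.1079]
tool_rot: [-1.571, 0.001, 3.141]
force: [-0.3, 0.2, -0.7]
width: 0.261
time: 62.25
tcp_pos: [0.3122, 0.266, 0.1075]
tool_rot: [-1.571, 0.001, 3.141]
force: [0.6, -0.2, -0.2]
width: 0.452
time: 63.35
tcp_pos: [0.3122, 0.2661, 0.3246]
tool_rot: [-1.572, 0.003, 3.141]
force: [-0.1, -0.0, 0.6]
width: 0.449
units [-7.47  3.   -2.01] rows 8.0
t 63.5 [0.3125 0.2663 0.3243] yaw 3.1412 F [-0.2  0.7 -0.2] w 0.451
```

View pics/s8.png

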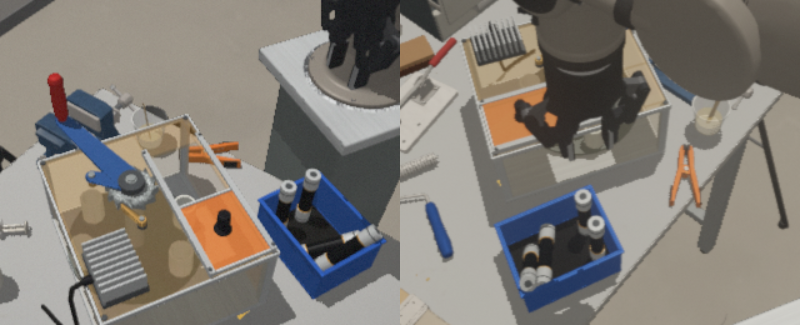

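All four struts are in the tray, two standing and two leaning or lying, and the sleeves I can see are empty. Now shutting the hatch.

```bash
python3 -m handwheel '{"xyz":[[-0.5,0,-0.13],[-0.95,0,-0.25],[-0.95,0.3,-0.25],[-0.95,0.4,-0.25],[-0.95,0.5,-0.25],[-0.95,0.6,-0.25],[-0.95,0.6,-0.25],[-0.8,0.6,-0.24],[-0.47,0,-0.14],[0,0,0]],"twist":[0,0,0,0,0,0,0,0,0,0]}' 0.5; python3 go.py .4990 .3160 .174
```

```text
time: 64.45
tcp_pos: [0.5, 0.3159, 0.2445]
tool_rot: [-1.569, -0.003, 3.14]
force: [0.4, -0.2, -0.1]
width: 0.498
units [ 0.03  2.82 -0.01] rows 3.0
t 64.5 [0.5    0.3159 0.2445] yaw 3.1403 F [ 0.4 -0.2 -0.1] w 0.498
```

```bash
python3 -m handwheel '{"xyz":[[0,0.8,0],[0,0.9,0],[0,0.9,0],[0,0.2,0],[0,0,0],[0,0,0]],"twist":[0,0,0,0,0,0]}' && python3 -m handwheel '{"xyz":[[0,0,0],[0,0,0],[0,0,0],[0,0,0],[0,0,0]],"twist":[0,0,0,0,0]}' 0.1 25 && python3 -m handwheel '{"xyz":[[0,0,0.5],[0,0,0.7],[0,0,0.7],[0,0,0.7],[0,0,0.7],[0,0,0.7],[0,0,0.4],[0,0,0.08],[0,0,0],[0,0,0]],"twist":[0,0,0,0,0,0,0,0,0,0]}'; python3 go.py .499 .204 .174
```

```text
time: 65.05
tcp_pos: [0.4993, 0.3163, 0.1784]
tool_rot: [-1.571, 0.002, 3.141]
force: [0.9, -0.2, 1.0]
width: 0.498
time: 65.55
tcp_pos: [0.4993, 0.3163, 0.1784]
tool_rot: [-1.572, 0.002, 3.141]
force: [-1.1, 0.5, 6.1]
width: 0.197
time: 66.55
tcp_pos: [0.4994, 0.2061, 0.1785]
tool_rot: [-1.575, 0.003, 3.141]
force: [-0.1, 8.2, 5.1]
width: 0.196
units [0.02 0.18 0.09] rows 1.0
t 66.5 [0.4994 0.2061 0.1785] yaw 3.1410 F [-0.1  8.2  5.1] w 0.196
```

```bash
python3 -m handwheel '{"xyz":[[0,0,0],[0,0,0],[0,0,0],[0,-0.7,0],[0,-0.9,0],[0,-0.9,0],[0,-0.9,0],[0,-0.9,0],[0,-0.9,0],[0,0,0],[0,0,0]],"twist":[0,0,0,0,0,0,0,0,0,0,0]}' 0.5;  python3 -m handwheel '{"xyz":[[0.5,0,0.9],[0.5,0,0.9],[0.5,0,0.9],[0.5,0,0.9],[0.5,0,0.9],[0.5,0,0.9],[0.5,0,0.9],[0.5,0,0.9],[0,0,0],[0,0,0],[0,0,0]],"twist":[0,0,0,0,0,0,0,0,0,0,0]}'; python3 - <<'E'
from h import *
c=cam("side"); d=cam("top")
a=cv2.resize(c["im"][140:360,200:480],None,fx=1.4,fy=1.4); b=cv2.resize(d["im"][160:380,120:400],None,fx=1.4,fy=1.4)
cv2.imwrite("pics/s9.png",np.hstack([a,b])[:,:,::-1]); print(np.hstack([a,b]).shape)
# knob if shut: top centre predicted
for x in([.499,.206,.183],): print(((proj(c,x)-[200,140])*1.4).round(1),((proj(d,x)-[120,160])*1.4+[392,0]).round(1))
E
```

```text
time: 67.65
tcp_pos: [0.4987, 0.2039, 0.3069]
tool_rot: [-1.571, -0.0, 3.141]
force: [-0.4, -0.3, -0.2]
width: 0.504
time: 68.75
tcp_pos: [0.3988, 0.0246, 0.3067]
tool_rot: [-1.571, -0.001, 3.141]
force: [-0.4, -0.1, 0.9]
width: 0.497
(308, 784, 3)
[154.5 118.8] [577.5  64.9]
```

View pics/s9.png

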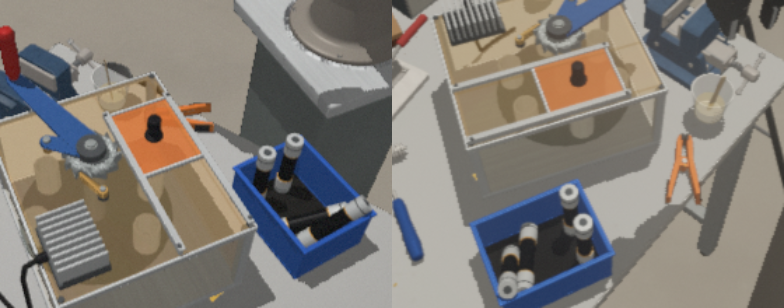

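The hatch is shut: the knob top is at (154,119), as predicted for shut. All four struts are in the tray, and the cup and clamp are in place.

```bash
python3 -c "
from cell import robot; print(robot.hand_in())"
```

```text
the job is handed in; nothing more can be done
None
```

I opened the hatch, worked the lever through 10 full strokes, and moved all four struts from the carousel into the blue tray. I then shut the hatch and handed the job in at about 69 s. The hand-in reported no verdict.

**Tray knock:** The tray was knocked about 17 mm toward the robot while I carried strut 3. The two struts already standing in it fell over: one leans on the near wall, the other lies flat. I re-measured the tray and put struts 3 and 4 standing in its free half.

**Last checks:**
- **Struts:** both cameras show four struts inside the tray and the sleeves empty. I judged the leaning strut's centre height from one camera view only, as about 50 mm above the tray floor against the 62 mm limit.
- **Tray:** it looks flat on the table.
- **Hatch:** it is shut. The knob moved 110 mm back to its stop, with an 8 N push at the end, and sits within a pixel or so of where it should be when shut.
- **Bystanders:** the cup and the clamp look unmoved, by eye only.
- **Robot:** the arm is clear of everything, and the highest wrist force I read was about 29 N.

No check failed.

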